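Index the sloping press dial one station and unload the pressed freewheel shell

ROBOT

A 6-joint arm with a two-finger parallel gripper is mounted at the origin on the work surface. World frame = base frame: x ahead of the robot, y to its left, z up, the work surface at z = 0. Lengths are in m, angles in rad, forces in N, time in s.
With the tool pointing down it reaches from about 0.425 to 0.95 m from the base axis. Payload 14.7 kg.
Tool frame: the origin (TCP) lies at the very end of the fingers, on their centre line; the grasp point (between the pads) lies 19 mm behind it (grip_point_offset is the distance from the TCP to the grasp point, in m); z points along the fingers, y is the line along which they close (so a half turn about z gives the same grasp; the last joint's range is limited). The gripper opens to 85 mm and grips with 20 to 120 N. Pads are 22 mm wide; open, the fingers measure 114 mm over their backs; the gripper's body (76 mm by 85 mm) begins 54 mm behind the grasp point. The pads swing forward as they close: fully open they stand 13 mm farther back than shut.
Start: joints at [-1.329, 0.48, 1.596, -0, 1.065, -0.047], TCP at [0.185, -0.623, 0.231] pointing down, gripper open.
Joint ranges: [-2.75, 2.75], [-0.82, 2.05], [0.23, 2.67], [-1.56, 4.7], [0.09, 2.69], [-2.92, 2.92]. Speed limits (rad/s): [1.89, 1.89, 2.39, 3.01, 3.01, 3.01].

INTERFACE

Orientations are given as [roll, pitch, yaw] about the fixed x, y, z axes, in that order (R = Rz(yaw) Ry(pitch) Rx(roll)).
In Python, from plant import * gives the robot as it stands. The module is installed in compiled form; this text tells all that it offers.
- The arm moves only by the shell command python3 -m handwheel 'ROWS' [FORCE]. ROWS is JSON, a list of rows, each an object of numbers: "x", "y", "z": the shift along the tool's x, y, z in cm; "twist": the turn about the tool's z in degrees; "fingers": the opening, from -1 (shut) to 1 (fully open). A call has 1 to 20 rows; each row shifts and turns the commanded pose from where the row before left it, along the tool's axes as they then stand; what a row does not reach is not made up. A row lasts 1/12 s, in which the tool goes at most 41.7 mm and 7.16 degrees, less where a joint would pass 70% of its speed; a pose out of reach is approached as far as the arm can. A call is refused whole if a number of a shift passes 4.17 or a number of a turn 7.16, either way. A call with a gripper value outside its range is refused whole. The fingers move at their own pace and stop on an object; FORCE is the grip in N (left out, the last holds). Time passes only in rows, so rows that do not move let the fingers close. It gives the time, the measured TCP pose, the force, the opening and the grip force at its end, in the units of the state.
- read_state(): the state, without advancing time (a new reading comes with each control period).
- grab_frame(name): name is "side" or "top" or "wrist"; returns the picture (480x640x3 uint8, red, green, blue); there is no depth.
- get_calibration(name): a dict with "fx", "fy", "cx", "cy" (pixels), "R" (3x3) and "t" (3): a world point X has camera coordinates R X + t; the wrist camera has in their place "T_tool_cam" (4x4, takes a point from camera to tool coordinates, whose origin is the TCP and whose axes are the flange's). Camera axes: x right, y down, z forward; pixel columns grow to the right and rows downward; lengths in m; the calibration is good to about 2 mm. A picture is of the moment at which its call begins: read the wrist's pose just before it. get_calibration takes no time and is no camera call.
- hand_in(): hands the job in; it is judged then, once.
The state is a dict: "time": time; "joint_pos": joint angles; "dq": joint speeds; "joint_torque": joint torques, N m; "ee_pos": TCP position; "tool_rot": TCP orientation; "contact_force": force on the tool from outside, world axes, zero at the start; "wrist_torque": the same for the moment, N m; "finger_gap": finger opening in m; "gripper_force": force on a finger pad.
Only numpy, scipy, OpenCV 4.12 (cv2) and the standard library are available. Lean on these libraries where they do the work, as an engineer would, in place of code of your own. Each camera call takes 0.05 s, during which the arm holds its last target. There are 200 camera calls.

TASK

Turn the press dial (it has red knobs to turn it by) exactly one station, the way that carries the pressed shell out from under the ram towards the side where the yellow tray stands, until it clicks home in its detent, and let go of it. Then lift the shell out of its die and set it down upright on the floor of the yellow tray without dropping it. Do not turn the dial the wrong way or past that station, leave it clicked home, and leave the other things where they are.

Things in the scene. Friction and masses are not known exactly. Their poses are not given: they have to be found in the camera images.
- fixture: Fixed green bench press with a sloping round steel dial (272 mm across). Origin on the bench, 105 mm straight below the centre of the dial's face; x to the back (uphill side) of the press, y to its left, z up. The dial faces the -x side and slopes 30 deg: in this frame its face normal n is (-0.5, 0, 0.866) and uphill u is (0.866, 0, 0.5).
- dial_center (a point): Centre of the dial's upper face. Turns with the dial: z = face normal n; at dial angle 0 x points uphill, y to the fixture's left. Four open dies, 85 mm from here at 0, 90, 180, 270 deg (x towards y), each a raised ring, 92 mm outside, 75 inside, 10 high, floor level with the face. Only the one at 0 deg holds the shell. Brass cap here, 32 mm across, 6 high.
- dial (a joint): Dial angle in rad, 0 at start; grows counter-clockwise seen from above: the shell's die goes from uphill to the fixture's left (+y). A spring plunger clicks in every 1.571 rad. Some 0.5 N m pushes it out of a click, and again into the next (bump about 0.25 rad before home; from within 0.1 rad it pulls itself home). In between it is free and the shell's weight drags it downhill.
- ram_tip (a point): Middle of the lower end of the steel ram (34 mm across), which hangs over the uphill station, 53 mm above the dial's face along n. Its frame: x uphill u, z along n; it does not turn with the dial.
- press_head (a point): Centre of the green press head: a block of 148 (along u) by 60 (along y) by 70 mm (along n), over and behind the uphill station; a column, 50 by 60 mm, carries it at its uphill end. Frame as at ram_tip.
- lamp_bar (a point): Centre of a fixed lamp bar, 26 (u) by 270 (along y) by 28 mm (n), 126 mm above the dial's face, across the press head. It stands straight above the left and right stations, so that a gripper pointing straight down does not fit there: come in along the dial's normal n, from in front of the bar. Frame as at ram_tip.
- knob0 (a point): Centre of a red ball knob (28 mm across) on a 14 mm post on the dial, 44 mm above its face, 122 mm from the dial's centre, at 45 deg in the dial's frame.
- knob1 (a point): As knob0, at 135 deg.
- knob2 (a point): As knob0, at 225 deg.
- knob3 (a point): As knob0, at 315 deg.
- shell: Loose pressed freewheel shell, about 0.2 kg: dark toothed flange, 72 mm across, 12 thick, below; brass-coloured barrel, 54 mm across, above it up to 46 mm, with a 36 mm bore closed at the bottom. Origin: middle of its underside; z along its axis towards the barrel. Starts in the die under the ram, axis along n; the flange stands 2 mm out of the die. Grip it across the barrel.
- tray: Loose yellow steel tray, 150 by 150 mm, walls 22 mm high and 4 mm thick, floor 4 mm thick. Origin at the middle of its underside. It stands to the left or to the right of the press.
- ring_bin: Bystander: blue open bin of black rings, 130 by 130 by 50 mm, on the side of the press where the tray is not. Origin at the middle of its underside.
- stack: Bystander: stack of sprockets, 68 mm across, 64 mm high, beyond the tray or the ring bin. Origin at the middle of its underside.
- grease_jar: Bystander: white jar with a red lid, 72 mm across, 85 mm high, beyond the tray or the ring bin. Origin at the middle of its underside.

How it is judged:
On the way, in this order (a step that is already met when the one before it is completed fails the run):
1. the dial is clicked home one station towards the tray's side, at rest, with the fingers off it and the shell still in its die (((y of tray in the frame of fixture above 0 m and value of joint dial between 1.4908 and 1.6508 rad) or (y of tray in the frame of fixture below 0 m and value of joint dial between -1.6508 and -1.4908 rad)) and velocity of joint dial between -0.1 and 0.1 rad/s and contact force between the fingers and fixture below 0.3 N and z of shell in the frame of dial_center below 0.006 m), for 0.2 s.
2. the shell is lifted clear of the die in the fingers (z of shell in the frame of dial_center above 0.04 m and contact force between the fingers and shell above 0.5 N), for 0.1 s.
At the end, for the whole second after the job is handed in: The dial is at rest within 0.08 rad of the next click (plus or minus 1.571 rad) on the tray's side; the shell stands barrel up (within 0.12 rad) and at rest on the tray's floor, inside its walls (((y of tray in the frame of fixture above 0 m and value of joint dial between 1.4908 and 1.6508 rad) or (y of tray in the frame of fixture below 0 m and value of joint dial between -1.6508 and -1.4908 rad)) and velocity of joint dial between -0.1 and 0.1 rad/s and x of shell in the frame of tray between -0.045 and 0.045 m and y of shell in the frame of tray between -0.045 and 0.045 m and z of shell in the frame of tray between 0 and 0.009 m and angle between shell's own z axis and vertical below 0.12 rad and linear speed of shell below 0.02 m/s); the robot touches nothing.
It fails at once if the dial is turned the wrong way or well past the next station (more than 0.4 rad) ((y of tray in the frame of fixture above 0 m and (value of joint dial below -0.4 rad or value of joint dial above 1.9708 rad)) or (y of tray in the frame of fixture below 0 m and (value of joint dial above 0.4 rad or value of joint dial below -1.9708 rad))).
It fails at once if the shell is dropped or thrown (faster than 0.4 m/s while not held) (linear speed of shell above 0.4 m/s and contact force between the fingers and shell below 0.1 N).
It fails at once if the tray is shoved more than 40 mm (distance of tray from where it was at the start of the episode above 0.04 m).
It fails at once if a bystander (ring bin, stack or jar) is moved more than 30 mm (distance of any of ring_bin, stack, grease_jar from where it was at the start of the episode above 0.03 m).
It also fails if it takes over 67 s, if anything falls off the work surface, if the arm or the gripper's body presses on something with over 40 N, if the wrist force passes 120 N, or if a joint passes its speed limit or range.

## Working session

There is one attempt and no reset: what is moved stays moved. The work goes in short steps, Python scripts to look and compute and a shell command to move; the robot and the scene stay as the last step left them, time stands still between calls to the robot, and variables do not carry over. Pictures are saved under pics/ and viewed, at most 10 in all, crops included, and the job is handed in when it is done.

```bash
mkdir -p pics
python3 - <<'E'
from plant import *
import cv2,numpy as np
for n in("side","top"):
    im=grab_frame(n); cv2.imwrite(f"pics/{n}0.png",im[:,:,::-1]); np.save(f"pics/{n}0.npy",im)
    print(n,{k:np.round(v,4).tolist() for k,v in get_calibration(n).items()})
print(get_calibration("wrist")); print(read_state())
E
```

```text
side {'fx': 567.1713, 'fy': 567.1713, 'cx': 314.5014, 'cy': 232.994, 'R': [[-0.8584, -0.5128, 0.014], [-0.3216, 0.5165, -0.7936], [0.3997, -0.6857, -0.6083]], 't': [0.4817, 0.3191, 1.1598]}
top {'fx': 527.1333, 'fy': 527.1333, 'cx': 319.7349, 'cy': 236.8332, 'R': [[-0.0132, -0.9999, 0.0101], [-0.9979, 0.0125, -0.0643], [0.0641, -0.0109, -0.9979]], 't': [0.0168, 0.5834, 1.1474]}
{'fx': 404.0463531660002, 'fy': 404.0463531660002, 'cx': 316.5836813114314, 'cy': 240.03595114857683, 'T_tool_cam': array([[-4.43158087e-04, -9.55532857e-01, -2.94884321e-01,
         7.51252030e-02],
       [ 9.99999813e-01, -5.48077190e-04,  2.73150362e-04,
         5.25567537e-05],
       [-4.22623516e-04, -2.94884145e-01,  9.55532921e-01,
        -1.42800294e-01],
       [ 0.00000000e+00,  0.00000000e+00,  0.00000000e+00,
         1.00000000e+00]])}
{'time': 0.1, 'joint_pos': array([-1.32859208e+00,  4.80785896e-01,  1.59679107e+00,  2.19640876e-05,
        1.06512197e+00, -4.66078266e-02]), 'dq': array([-6.37067308e-04, -2.06143284e-04, -1.51103795e-03,  1.83429295e-03,
        9.31290137e-04, -7.13686728e-05]), 'joint_torque': array([ 8.44509350e-05, -9.52253866e+01, -4.31043148e+01, -1.01148808e-04,
        5.19107896e-03,  4.61245463e-05]), 'ee_pos': array([ 0.18506294, -0.6227159 ,  0.23073307]), 'tool_rot': array([-3.14048847e+00, -7.07252333e-05,  2.88801384e-01]), 'contact_force': array([ 0.45132008, -0.32262534, -0.21930118]), 'wrist_torque': array([-0.02151214, -0.01310857,  0.00630675]), 'gripper_force': 0.0, 'finger_gap': 0.08523073375659741}
```

View pics/side0.png

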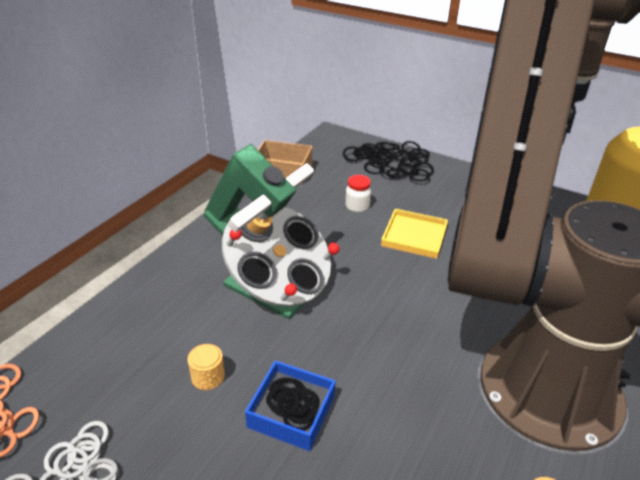

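View pics/top0.png

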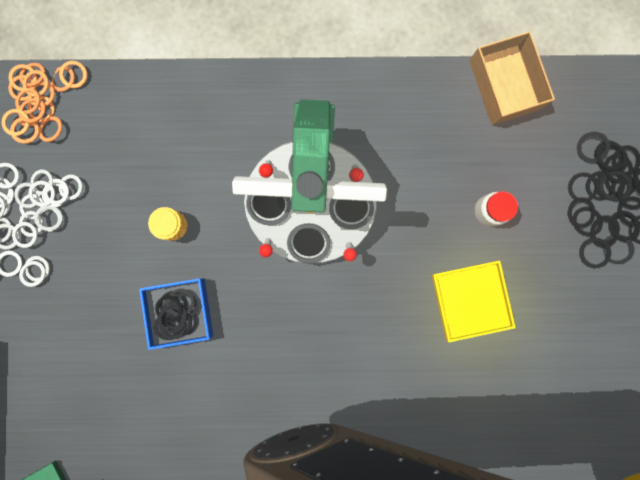

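The tray is on the robot's right of the press (fixture −y), so the dial must turn negative. In the top view the knobs are at about (265,170), (357,174), (265,250) and (349,254), and the tray is at (474,301). The side view shows the knobs at about (235,234), (333,248) and (290,289), and the shell's barrel at (260,222).

```bash
cat > h.py <<'E'
import numpy as np,cv2
from scipy.spatial.transform import Rotation as Ro
from plant import *
def ray(n,u,v):
    c=get_calibration(n);R=np.array(c["R"]);t=np.array(c["t"])
    return -R.T@t, R.T@np.array([(u-c["cx"])/c["fx"],(v-c["cy"])/c["fy"],1])
def onz(n,u,v,z):
    o,d=ray(n,u,v);return o+d*(z-o[2])/d[2]
def blobs(im,lo,hi,amin=30):
    h=cv2.cvtColor(im,cv2.COLOR_RGB2HSV);m=cv2.inRange(h,lo,hi)
    if lo[0]==0:m|=cv2.inRange(h,(172,lo[1],lo[2]),(180,255,255))
    n,_,s,c=cv2.connectedComponentsWithStats(m)
    return m,[(c[i].round(1),s[i,4]) for i in range(1,n) if s[i,4]>=amin]
def fix(p):  # p=x,y,yaw of fixture
    R=Ro.from_euler('z',p[2]).as_matrix()
    n=R@[-.5,0,.8660254];u=R@[.8660254,0,.5];l=R[:,1]
    return np.array([p[0],p[1],.105]),n,u,l
E
python3 - <<'E'
from h import *
from scipy.optimize import least_squares
T=np.load("pics/top0.npy");S=np.load("pics/side0.npy")
m,b=blobs(T,(0,150,90),(6,255,255));print("top red",b)
kn=[c for c,a in b if c[0]<400]
m,b=blobs(S,(0,150,90),(6,255,255));print("side red",b)
k=sorted(kn,key=lambda c:c[1]);hi=sorted(k[:2],key=lambda c:c[0]);lo=sorted(k[2:4],key=lambda c:c[0])
P=[onz("top",*hi[0],.1862),onz("top",*lo[0],.1),onz("top",*lo[1],.1),onz("top",*hi[1],.1862)]
A=np.deg2rad([45,135,225,315])
def model(p):
    c,n,u,l=fix(p);return np.array([c+.044*n+.122*(np.cos(a)*u+np.sin(a)*l) for a in A])
r=least_squares(lambda p:(model(p)-P)[:,:2].ravel(),[.7,0,0])
print("fixture",r.x,"res mm",(r.fun*1000).round(1))
cs=get_calibration("side")
for X in model(r.x):
    q=np.array(cs["R"])@X+cs["t"];print(X.round(4),"side px",(q[:2]/q[2]*cs["fx"]+[cs["cx"],cs["cy"]]).round(1))
m,b=blobs(T,(24,150,100),(35,255,255),800);print("yel",b)
cn=max(cv2.findContours(m,0,2)[0],key=cv2.contourArea);
rc=cv2.minAreaRect(cn);bx=np.array([onz("top",*q,.022) for q in cv2.boxPoints(rc)])
print("tray",bx.mean(0),np.linalg.norm(np.diff(bx,axis=0),axis=1),bx.round(3).tolist())
E
```

```text
top red [(array([265.6, 170. ]), np.int32(138)), (array([356. , 174.4]), np.int32(130)), (array([502. , 206.2]), np.int32(709)), (array([265.2, 250.1]), np.int32(128)), (array([349.6, 254.2]), np.int32(121))]
side red [(array([358.7, 182.1]), np.int32(267)), (array([235. , 234.6]), np.int32(70)), (array([333.1, 247.8]), np.int32(97)), (array([290.4, 289.1]), np.int32(99))]
fixture [ 0.64386831  0.02981617 -0.06162514] res mm [-0.1 -0.   0.2 -0.6  0.2  0.4 -0.3  0.2]
[0.7018 0.1127 0.1862] side px [234.7 234.7]
[0.5527 0.1219 0.1   ] side px [289.8 290.3]
[ 0.542  -0.0503  0.1   ] side px [332.8 249.6]
[ 0.6912 -0.0595  0.1862] side px [281.9 199. ]
yel [(array([473.4, 300.9]), np.int32(4754))]
tray [ 0.43904642 -0.32714884  0.022     ] [0.15444916 0.15159099 0.15321372] [[0.498, -0.238, 0.022], [0.529, -0.389, 0.022], [0.379, -0.416, 0.022], [0.35, -0.266, 0.022]]
```

The fit residuals are under 1 mm. The interface has no tilt row, so I first move the arm high in front of the press, with the tool's x lined up to the fixture's.

```bash
r='x'; python3 -m handwheel '[{"z":-2.5},{"z":-2.5},{"x":2.7,"y":-2.5,"z":-1},{"x":2.7,"y":-2.5,"z":-1},{"x":2.7,"y":-2.5,"z":-1},{"x":2.7,"y":-2.5,"z":-1},{"x":2.7,"y":-2.5,"z":-1},{"x":2.7,"y":-2.5,"z":-1},{"x":2.7,"y":-2.5,"z":-1},{"x":2.7,"y":-2.5,"z":-1},{"x":2.7,"y":-2.5,"z":-1},{"x":2.7,"y":-2.5,"z":-1},{"x":2.7,"y":-2.5,"z":-1},{"x":2.7,"y":-2.5,"z":-1},{"x":2.7,"y":-2.5,"z":-1},{"x":2.7,"y":-2.5,"z":-1},{"x":2.7,"y":-2.5,"z":-1},{"x":2.7,"y":-2.5,"z":-1},{"x":2.7,"y":-2.5,"z":-1},{"x":2.7,"y":-2.5,"z":-1}]'; python3 -m handwheel '[{"twist":6.7},{"twist":6.7},{"twist":6.7},{}]'; python3 -c "
from plant import *
s=read_state();print(s['joint_pos'].round(3))"
```

```text
[-1.329  0.481  1.597  0.     1.065 -0.047]validation failed for argument at $[0]...
validation failed for argument at $[0]...
```

```bash
python3 -m handwheel '[{"x":0,"y":0,"z":-2.5,"twist":0,"fingers":1},{"x":0,"y":0,"z":-2.5,"twist":0,"fingers":1}]'
```

```text
time: 0.27
ee_pos: [0.1849, -0.6219, 0.2801]
tool_rot: [-3.138, -0.0, 0.289]
contact_force: [0.9, -0.8, 0.4]
finger_gap: 0.0854
gripper_force: 0.0
```

```bash
python3 -m handwheel '[{"x":2.7,"y":-2.5,"z":-1,"twist":0,"fingers":1},{"x":2.7,"y":-2.5,"z":-1,"twist":0,"fingers":1},{"x":2.7,"y":-2.5,"z":-1,"twist":0,"fingers":1},{"x":2.7,"y":-2.5,"z":-1,"twist":0,"fingers":1},{"x":2.7,"y":-2.5,"z":-1,"twist":0,"fingers":1},{"x":2.7,"y":-2.5,"z":-1,"twist":0,"fingers":1},{"x":2.7,"y":-2.5,"z":-1,"twist":0,"fingers":1},{"x":2.7,"y":-2.5,"z":-1,"twist":0,"fingers":1},{"x":2.7,"y":-2.5,"z":-1,"twist":0,"fingers":1},{"x":2.7,"y":-2.5,"z":-1,"twist":0,"fingers":1},{"x":2.7,"y":-2.5,"z":-1,"twist":0,"fingers":1},{"x":2.7,"y":-2.5,"z":-1,"twist":0,"fingers":1},{"x":2.7,"y":-2.5,"z":-1,"twist":0,"fingers":1},{"x":2.7,"y":-2.5,"z":-1,"twist":0,"fingers":1},{"x":2.7,"y":-2.5,"z":-1,"twist":0,"fingers":1},{"x":2.7,"y":-2.5,"z":-1,"twist":0,"fingers":1},{"x":2.7,"y":-2.5,"z":-1,"twist":0,"fingers":1}]'; python3 -m handwheel '[{"x":0,"y":0,"z":0,"twist":6.7,"fingers":1},{"x":0,"y":0,"z":0,"twist":6.7,"fingers":1},{"x":0,"y":0,"z":0,"twist":6.7,"fingers":1},{"x":0,"y":0,"z":0,"twist":0,"fingers":1}]'; python3 -c "
from plant import *
s=read_state();print(s['joint_pos'].round(3))"
```

```text
time: 1.68
ee_pos: [0.5045, -0.0831, 0.4517]
tool_rot: [-3.142, 0.0, 0.289]
contact_force: [1.5, -2.3, -0.2]
finger_gap: 0.0853
gripper_force: 0.0
time: 2.02
ee_pos: [0.5041, -0.0846, 0.451]
tool_rot: [-3.142, 0.001, -0.068]
contact_force: [0.4, 0.9, -0.6]
finger_gap: 0.0853
gripper_force: 0.0
[-0.226  0.122  1.572 -0.     1.447  1.413]
```

```bash
python3 -m handwheel '[{"x":4,"y":0,"z":0,"twist":0,"fingers":1},{"x":4,"y":0,"z":0,"twist":0,"fingers":1},{"x":4,"y":0,"z":0,"twist":0,"fingers":1},{"x":4,"y":0,"z":0,"twist":0,"fingers":1},{"x":4,"y":0,"z":0,"twist":0,"fingers":1},{"x":4,"y":0,"z":0,"twist":0,"fingers":1},{"x":4,"y":0,"z":0,"twist":0,"fingers":1},{"x":4,"y":0,"z":0,"twist":0,"fingers":1},{"x":4,"y":0,"z":0,"twist":0,"fingers":1},{"x":4,"y":0,"z":0,"twist":0,"fingers":1},{"x":4,"y":0,"z":0,"twist":0,"fingers":1},{"x":4,"y":0,"z":0,"twist":0,"fingers":1}]';python3 -c "
from plant import *
s=read_state();print(s['joint_pos'].round(3))"; python3 -m handwheel '[{"x":4,"y":0,"z":0,"twist":0,"fingers":1},{"x":4,"y":0,"z":0,"twist":0,"fingers":1},{"x":4,"y":0,"z":0,"twist":0,"fingers":1},{"x":0,"y":0,"z":0,"twist":0,"fingers":1}]'; python3 -c "
from plant import *
s=read_state();print(s['joint_pos'].round(3))"
```

```text
time: 3.02
ee_pos: [0.9102, -0.1094, 0.4357]
tool_rot: [3.14, -0.023, -0.058]
contact_force: [8.3, -0.9, 14.8]
finger_gap: 0.0856
gripper_force: 0.0
[-1.530e-01  9.450e-01  2.340e-01  1.000e-03  1.940e+00  1.476e+00]
time: 3.35
ee_pos: [0.9579, -0.108, 0.4019]
tool_rot: [3.136, -0.101, -0.058]
contact_force: [0.0, -0.3, -0.1]
finger_gap: 0.0854
gripper_force: 0.0
[-0.145  0.982  0.238  0.003  1.821  1.485]
```

Pushing past the reach limit tilts the tool outward, which is the direction I need. I'll carry on that way.

```bash
python3 -m handwheel '[{"x":4,"y":0,"z":0,"twist":0,"fingers":1},{"x":4,"y":0,"z":0,"twist":0,"fingers":1},{"x":4,"y":0,"z":0,"twist":0,"fingers":1},{"x":4,"y":0,"z":0,"twist":0,"fingers":1},{"x":4,"y":0,"z":0,"twist":0,"fingers":1},{"x":4,"y":0,"z":0,"twist":0,"fingers":1},{"x":0,"y":0,"z":0,"twist":0,"fingers":1}]';python3 -c "
from plant import *
s=read_state();print(s['joint_pos'].round(3))"; python3 -m handwheel '[{"x":-4,"y":0,"z":0,"twist":0,"fingers":1},{"x":-4,"y":0,"z":0,"twist":0,"fingers":1},{"x":-4,"y":0,"z":0,"twist":0,"fingers":1},{"x":0,"y":0,"z":0,"twist":0,"fingers":1}]'; python3 -c "
from plant import *
s=read_state();print(s['joint_pos'].round(3))"
```

```text
time: 3.93
ee_pos: [1.0384, -0.1062, 0.3745]
tool_rot: [3.128, -0.27, -0.057]
contact_force: [-0.4, 0.1, -0.6]
finger_gap: 0.0854
gripper_force: 0.0
[-0.133  1.024  0.236  0.006  1.611  1.498]
time: 4.27
ee_pos: [0.9776, -0.1032, 0.357]
tool_rot: [3.129, -0.258, -0.058]
contact_force: [1.2, -0.6, -2.3]
finger_gap: 0.0854
gripper_force: 0.0
[-0.139  0.831  0.674  0.008  1.378  1.492]
```

```bash
python3 -m handwheel '[{"x":4,"y":0,"z":-1,"twist":0,"fingers":1},{"x":4,"y":0,"z":-1,"twist":0,"fingers":1},{"x":4,"y":0,"z":-1,"twist":0,"fingers":1},{"x":4,"y":0,"z":-1,"twist":0,"fingers":1},{"x":4,"y":0,"z":-1,"twist":0,"fingers":1},{"x":4,"y":0,"z":-1,"twist":0,"fingers":1},{"x":4,"y":0,"z":-1,"twist":0,"fingers":1},{"x":4,"y":0,"z":-1,"twist":0,"fingers":1},{"x":4,"y":0,"z":-1,"twist":0,"fingers":1},{"x":4,"y":0,"z":-1,"twist":0,"fingers":1},{"x":0,"y":0,"z":0,"twist":0,"fingers":1}]';python3 -c "
from plant import *
s=read_state();print(s['joint_pos'].round(3))"
```

```text
time: 5.18
ee_pos: [1.0879, -0.1003, 0.4763]
tool_rot: [3.118, -0.508, -0.055]
contact_force: [-1.2, 1.4, -0.7]
finger_gap: 0.0856
gripper_force: 0.0
[-0.123  0.951  0.235  0.01   1.447  1.51 ]
```

```bash
cat >> h.py <<'E'
FX=[.64387,.02982,-.06163]
def status(target=None):
    s=read_state();c,n,u,l=fix(FX);B=np.array([u,l,n])
    R=Ro.from_euler('xyz',s["tool_rot"]).as_matrix()
    print("t",round(s["time"],2),"uyn mm",(B@(s["ee_pos"]-c)*1000).round(1),"tool z in uyn",(B@R[:,2]).round(3),"tool y",(B@R[:,1]).round(3),"q",s["joint_pos"].round(3),"F",s["contact_force"].round(1),"gap",round(s["finger_gap"],4),"gf",s["gripper_force"])
    if target is not None: print("cm in tool:",((R.T@(c+B.T@(np.array(target)/1000)-s["ee_pos"]))*100).round(2))
E
python3 -m handwheel '[{"x":4,"y":0,"z":-1,"twist":0,"fingers":1},{"x":4,"y":0,"z":-1,"twist":0,"fingers":1},{"x":0,"y":0,"z":-4,"twist":0,"fingers":1},{"x":-2,"y":0,"z":-3,"twist":0,"fingers":1},{"x":-2,"y":0,"z":-3,"twist":0,"fingers":1},{"x":-2,"y":0,"z":-3,"twist":0,"fingers":1},{"x":-3,"y":0,"z":-2,"twist":0,"fingers":1},{"x":0,"y":0,"z":0,"twist":0,"fingers":1}]'; python3 -c "
from h import *
status([0,-86,270])
print(onz('top',310,212,.17),onz('top',310,212,.25))"
```

```text
time: 5.85
ee_pos: [0.9463, -0.0871, 0.5788]
tool_rot: [3.116, -0.558, -0.054]
contact_force: [0.2, 0.4, -1.6]
finger_gap: 0.0855
gripper_force: 0.0
t 5.85 uyn mm [504.5 -98.1 255.8] tool z in uyn [ 0.035 -0.021 -0.999] tool y [ 0.006 -1.     0.022] q [-0.129  0.548  0.799  0.015  1.236  1.502] F [ 0.2  0.4 -1.6] gap 0.0855 gf 0.0
cm in tool: [-50.36  -1.48  -3.21]
[0.6221365  0.02908927 0.17      ] [0.61318188 0.02853108 0.25      ]
```

```bash
python3 -m handwheel '[{"x":-3.9,"y":0,"z":-0.3,"twist":0,"fingers":1},{"x":-3.9,"y":0,"z":-0.3,"twist":0,"fingers":1},{"x":-3.9,"y":0,"z":-0.3,"twist":0,"fingers":1},{"x":-3.9,"y":0,"z":-0.3,"twist":0,"fingers":1},{"x":-3.9,"y":0,"z":-0.3,"twist":0,"fingers":1},{"x":-3.9,"y":0,"z":-0.3,"twist":0,"fingers":1},{"x":-3.9,"y":0,"z":-0.3,"twist":0,"fingers":1},{"x":-3.9,"y":0,"z":-0.3,"twist":0,"fingers":1},{"x":-3.9,"y":0,"z":-0.3,"twist":0,"fingers":1},{"x":-3.9,"y":0,"z":0,"twist":0,"fingers":1},{"x":-3.9,"y":0,"z":0,"twist":0,"fingers":1},{"x":-3.9,"y":0,"z":0,"twist":0,"fingers":1},{"x":0,"y":0,"z":0,"twist":0,"fingers":1}]'; python3 -c "
from h import *
status([-86,-86,100])"
```

```text
time: 6.93
ee_pos: [0.5431, -0.0644, 0.3507]
tool_rot: [3.117, -0.552, -0.054]
contact_force: [0.3, -0.4, -0.7]
finger_gap: 0.0851
gripper_force: 0.0
t 6.93 uyn mm [  40.8 -100.2  260.2] tool z in uyn [ 0.028 -0.02  -0.999] tool y [ 0.006 -1.     0.021] q [-0.214 -0.035  2.119  0.121  0.511  1.329] F [ 0.3 -0.4 -0.7] gap 0.0851 gf 0.0
cm in tool: [-13.11  -1.83  15.63]
```

```bash
python3 -m handwheel '[{"x":-2.7,"y":-0.3,"z":2,"twist":0,"fingers":1},{"x":-2.7,"y":-0.3,"z":2,"twist":0,"fingers":1},{"x":-2.7,"y":-0.3,"z":2,"twist":0,"fingers":1},{"x":-2.7,"y":-0.3,"z":3,"twist":0,"fingers":1},{"x":-2.3,"y":-0.3,"z":3,"twist":0,"fingers":1},{"x":0,"y":-0.3,"z":3.6,"twist":0,"fingers":1},{"x":0,"y":0,"z":0,"twist":0,"fingers":1}]'; python3 -c "
from h import *
status([-86,-86,100])"
```

```text
time: 7.52
ee_pos: [0.5212, -0.0463, 0.2212]
tool_rot: [-3.138, -0.566, -0.053]
contact_force: [-0.4, 0.5, 0.3]
finger_gap: 0.0854
gripper_force: 0.0
t 7.52 uyn mm [-43.8 -83.5 159.5] tool z in uyn [ 0.042  0.008 -0.999] tool y [ 0.008 -1.    -0.008] q [-0.208  0.135  2.358  0.778  0.124  0.665] F [-0.4  0.5  0.3] gap 0.0854 gf 0.0
cm in tool: [-4.47  0.26  5.77]
```

```bash
python3 -m handwheel '[{"x":-1,"y":0,"z":1.2,"twist":0,"fingers":1},{"x":-1,"y":0,"z":1.2,"twist":0,"fingers":1},{"x":-1,"y":0,"z":1.2,"twist":0,"fingers":1},{"x":-1,"y":0,"z":1.2,"twist":0,"fingers":1},{"x":0,"y":0,"z":0,"twist":0,"fingers":1},{"x":0,"y":0,"z":0,"twist":0,"fingers":1}]'; python3 -c "
from h import *
status([-86,-86,100])"
```

```text
time: 8.02
ee_pos: [0.5194, -0.041, 0.2012]
tool_rot: [-3.125, -0.57, -0.052]
contact_force: [0.3, 0.0, 0.2]
finger_gap: 0.0856
gripper_force: 0.0
t 8.02 uyn mm [-55.7 -78.4 143.2] tool z in uyn [ 0.046  0.022 -0.999] tool y [ 0.009 -1.    -0.021] q [-0.209  0.177  2.39   1.452  0.102 -0.014] F [0.3 0.  0.2] gap 0.0856 gf 0.0
cm in tool: [-3.23  0.82  4.16]
```

```bash
python3 -m handwheel '[{"x":-1,"y":0,"z":1.2,"twist":0,"fingers":1},{"x":-1,"y":0.2,"z":1.2,"twist":0,"fingers":1},{"x":-1,"y":0.2,"z":1.2,"twist":0,"fingers":1},{"x":-1,"y":0.2,"z":1.2,"twist":0,"fingers":1},{"x":-1,"y":0.2,"z":1.2,"twist":0,"fingers":1},{"x":-1,"y":0.2,"z":1,"twist":0,"fingers":1},{"x":0,"y":0,"z":0,"twist":0,"fingers":1}]'; python3 -c "
from h import *
status([-86,-86,100])"
```

```text
time: 8.6
ee_pos: [0.5099, -0.0392, 0.1489]
tool_rot: [-3.108, -0.564, -0.052]
contact_force: [-1.0, -0.3, -0.4]
finger_gap: 0.0854
gripper_force: 0.0
t 8.6 uyn mm [-90.1 -77.1 102.7] tool z in uyn [ 0.04   0.039 -0.998] tool y [ 0.01  -0.999 -0.039] q [-0.229  0.301  2.459  2.489  0.212 -1.08 ] F [-1.  -0.3 -0.4] gap 0.0854 gf 0.0
cm in tool: [0.39 0.9  0.25]
```

```bash
python3 -m handwheel '[{"x":0.4,"y":0.9,"z":0,"twist":0,"fingers":1},{"x":0,"y":0,"z":0,"twist":-7,"fingers":1},{"x":0,"y":0,"z":0,"twist":-7,"fingers":1},{"x":0,"y":0,"z":0,"twist":-7,"fingers":1},{"x":0,"y":0,"z":0,"twist":-7,"fingers":1},{"x":0,"y":0,"z":0,"twist":-7,"fingers":1},{"x":0,"y":0,"z":0,"twist":-7,"fingers":1},{"x":0,"y":0,"z":0,"twist":-3,"fingers":1},{"x":0,"y":0,"z":0,"twist":0,"fingers":1}]'
python3 - <<'E'
from h import *
status([-86,-86,24])
cv2.imwrite("pics/w1.png",grab_frame("wrist")[:,:,::-1])
E
```

```text
time: 9.35
ee_pos: [0.5142, -0.048, 0.1529]
tool_rot: [2.738, -0.41, 0.832]
contact_force: [0.2, -0.0, -0.4]
finger_gap: 0.0854
gripper_force: 0.0
t 9.35 uyn mm [-84.  -85.7 103.8] tool z in uyn [ 0.042  0.04  -0.998] tool y [ 0.716 -0.698  0.002] q [-0.255  0.295  2.446  2.378  0.207 -1.779] F [ 0.2 -0.  -0.4] gap 0.0854 gf 0.0
cm in tool: [-0.63 -0.14  7.96]
```

View pics/w1.png

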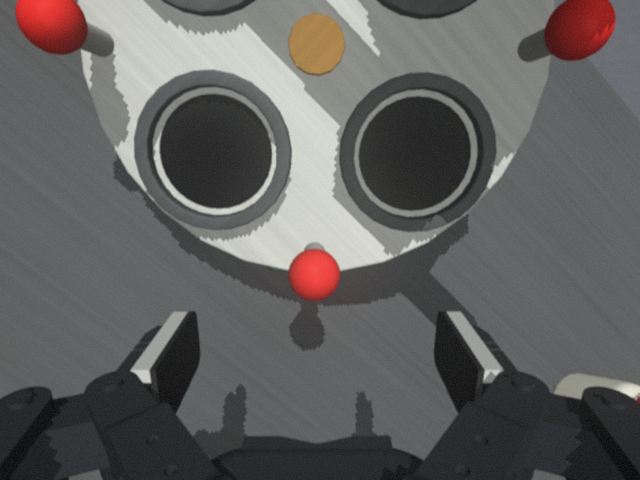

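The wrist view shows knob2 at (314,275), centred between the pads. I'll descend around it and cage it with a gap of about 36 mm.

```bash
python3 -m handwheel '[{"x":-0.1,"y":0,"z":1.5,"twist":0,"fingers":1},{"x":-0.1,"y":0,"z":2,"twist":0,"fingers":1},{"x":-0.1,"y":0,"z":2,"twist":0,"fingers":1},{"x":-0.1,"y":-0.1,"z":1.5,"twist":0,"fingers":1},{"x":-0.2,"y":0,"z":1,"twist":0,"fingers":1},{"x":0,"y":0,"z":0,"twist":0,"fingers":-0.15},{"x":0,"y":0,"z":0,"twist":0,"fingers":-0.15},{"x":0,"y":0,"z":0,"twist":0,"fingers":-0.15},{"x":0,"y":0,"z":0,"twist":0,"fingers":-0.15}]' 20; python3 -c "
from h import *
status([-86,-86,24])"
```

```text
time: 10.15
ee_pos: [0.5521, -0.0511, 0.0824]
tool_rot: [2.74, -0.411, 0.828]
contact_force: [0.5, -0.1, -0.0]
finger_gap: 0.0389
gripper_force: 0.0
t 10.15 uyn mm [-86.4 -86.5  23.7] tool z in uyn [ 0.042  0.039 -0.998] tool y [ 0.713 -0.701  0.003] q [-0.235  0.513  2.415  2.764  0.364 -2.157] F [ 0.5 -0.1 -0. ] gap 0.0389 gf 0.0
cm in tool: [ 0.06 -0.01 -0.02]
```

```bash
python3 -m handwheel '[{"x":0.04,"y":-0.96,"z":0.03,"twist":4.5,"fingers":-0.15},{"x":0.04,"y":-0.96,"z":0.03,"twist":4.5,"fingers":-0.15},{"x":0.04,"y":-0.96,"z":0.03,"twist":4.5,"fingers":-0.15},{"x":0.04,"y":-0.96,"z":0.03,"twist":4.5,"fingers":-0.15},{"x":0.04,"y":-0.96,"z":0.03,"twist":4.5,"fingers":-0.15},{"x":0.04,"y":-0.96,"z":0.03,"twist":4.5,"fingers":-0.15},{"x":0,"y":0,"z":0,"twist":0,"fingers":-0.15}]'; python3 -c "
from h import *
a=np.deg2rad(225-27)
status([122*np.cos(a),122*np.sin(a),24])"
```

```text
time: 10.73
ee_pos: [0.529, -0.0001, 0.0659]
tool_rot: [2.982, -0.546, 0.313]
contact_force: [-0.3, 0.9, 0.1]
finger_gap: 0.0364
gripper_force: 0.0
t 10.73 uyn mm [-117.2  -36.9   22.5] tool z in uyn [ 0.041  0.04  -0.998] tool y [ 0.315 -0.949 -0.025] q [-0.1    0.554  2.482  3.006  0.462 -1.801] F [-0.3  0.9  0.1] gap 0.0364 gf 0.0
cm in tool: [ 0.1   0.11 -0.15]
```

```bash
python3 -m handwheel '[{"x":0.06,"y":-0.95,"z":0,"twist":4.5,"fingers":-0.15},{"x":0.05,"y":-0.95,"z":0.02,"twist":4.5,"fingers":-0.15},{"x":0.05,"y":-0.95,"z":0.02,"twist":4.5,"fingers":-0.15},{"x":0.05,"y":-0.95,"z":0.02,"twist":4.5,"fingers":-0.15},{"x":0.04,"y":-0.95,"z":0.02,"twist":4.5,"fingers":-0.15},{"x":0.04,"y":-0.95,"z":0.02,"twist":4.5,"fingers":-0.15},{"x":0.04,"y":-0.95,"z":0.02,"twist":4.5,"fingers":-0.15},{"x":0,"y":0,"z":0,"twist":0,"fingers":-0.15}]'; python3 -c "
from h import *
a=np.deg2rad(225-58.5)
status([122*np.cos(a),122*np.sin(a),24])
status([-86,86,24])"
```

```text
time: 11.4
ee_pos: [0.5316, 0.0656, 0.0661]
tool_rot: [-2.961, -0.541, -0.329]
contact_force: [-0.3, 0.2, -0.9]
finger_gap: 0.0363
gripper_force: 0.0
t 11.4 uyn mm [-118.4   28.8   23.4] tool z in uyn [ 0.043  0.04  -0.998] tool y [-0.224 -0.973 -0.049] q [ 0.098  0.555  2.464  3.248  0.446 -1.304] F [-0.3  0.2 -0.9] gap 0.0363 gf 0.0
cm in tool: [-0.01  0.04 -0.06]
t 11.4 uyn mm [-118.4   28.8   23.4] tool z in uyn [ 0.043  0.04  -0.998] tool y [-0.224 -0.973 -0.049] q [ 0.098  0.555  2.464  3.248  0.446 -1.304] F [-0.3  0.2 -0.9] gap 0.0363 gf 0.0
cm in tool: [ 1.86 -6.29  0.31]
```

```bash
python3 -m handwheel '[{"x":0.02,"y":-0.64,"z":0.02,"twist":3,"fingers":-0.15},{"x":0.02,"y":-0.64,"z":0.02,"twist":3,"fingers":-0.15},{"x":0.02,"y":-0.64,"z":0.02,"twist":3,"fingers":-0.15},{"x":0.02,"y":-0.64,"z":0.02,"twist":3,"fingers":-0.15},{"x":0.02,"y":-0.64,"z":0.02,"twist":3,"fingers":-0.15},{"x":0.02,"y":-0.64,"z":0.02,"twist":3,"fingers":-0.15},{"x":0.02,"y":-0.64,"z":0.02,"twist":3,"fingers":-0.15},{"x":0.02,"y":-0.64,"z":0.02,"twist":3,"fingers":-0.15},{"x":0.02,"y":-0.64,"z":0.02,"twist":3,"fingers":-0.15},{"x":0.02,"y":-0.64,"z":0.02,"twist":3,"fingers":-0.15},{"x":0,"y":0,"z":0,"twist":0,"fingers":-0.15},{"x":0,"y":0,"z":0,"twist":0,"fingers":-0.15}]'
python3 - <<'E'
from h import *
status([-86,86,24])
cv2.imwrite("pics/w2.png",grab_frame("wrist")[:,:,::-1])
E
```

```text
time: 12.4
ee_pos: [0.5597, 0.1184, 0.0819]
tool_rot: [-2.711, -0.38, -0.881]
contact_force: [0.3, 1.0, 0.6]
finger_gap: 0.0365
gripper_force: 0.0
t 12.4 uyn mm [-89.   83.2  24.7] tool z in uyn [ 0.042  0.039 -0.998] tool y [-0.677 -0.734 -0.057] q [ 0.232  0.524  2.367  3.517  0.327 -0.933] F [0.3 1.  0.6] gap 0.0365 gf 0.0
cm in tool: [ 0.03 -0.41  0.09]
```

View pics/w2.png

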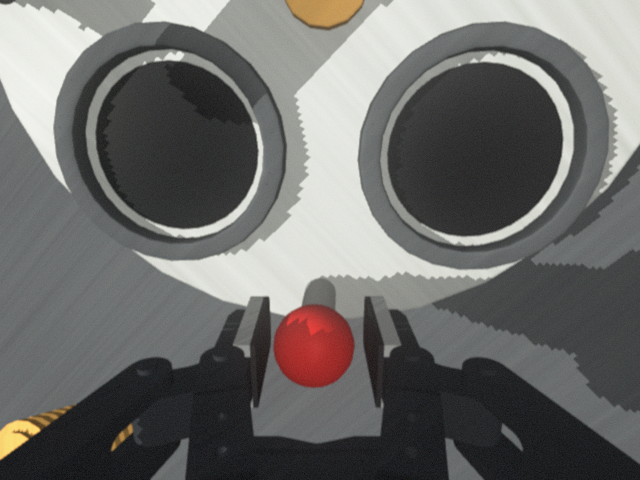

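The knob at (314,345) is free between the pads, and the dial should be home. I'll open the fingers and back off along n, then check the dial with the static cameras.

```bash
python3 -m handwheel '[{"x":0,"y":-0.2,"z":0,"twist":0,"fingers":0.3},{"x":0,"y":-0.2,"z":0,"twist":0,"fingers":0.3},{"x":0,"y":0,"z":0,"twist":0,"fingers":0.3},{"x":0,"y":0,"z":-2,"twist":0,"fingers":0.3},{"x":0,"y":0,"z":-3,"twist":0,"fingers":0.3},{"x":0,"y":0,"z":-3,"twist":0,"fingers":0.3},{"x":0,"y":0,"z":-2,"twist":0,"fingers":1},{"x":0,"y":0,"z":0,"twist":0,"fingers":1},{"x":0,"y":0,"z":0,"twist":0,"fingers":1}]'
python3 - <<'E'
from h import *
status([0,-85,120])
T=grab_frame("top");cv2.imwrite("pics/t2.png",cv2.resize(T[120:300,200:440,::-1],None,fx=3,fy=3))
m,b=blobs(T,(0,150,90),(6,255,255));print(b)
c,n,u,l=fix(FX)
S=grab_frame("side");m,b2=blobs(S,(0,150,90),(6,255,255));print(b2)
np.save("pics/t2.npy",T)
for cc,a in b:
  for z in(.1862,.1):
    P=onz("top",*cc,z)-c; v=np.array([P@u,P@l,P@n]); print(cc,(v*1000).round(1),np.degrees(np.arctan2(v[1],v[0])).round(1))
E
```

```text
time: 13.2
ee_pos: [0.5139, 0.1202, 0.1604]
tool_rot: [-2.71, -0.381, -0.886]
contact_force: [0.8, 0.1, 0.2]
finger_gap: 0.0854
gripper_force: 0.0
t 13.2 uyn mm [-89.4  82.2 115.6] tool z in uyn [ 0.043  0.036 -0.998] tool y [-0.68  -0.731 -0.056] q [ 0.272  0.293  2.403  4.073  0.177 -1.462] F [0.8 0.1 0.2] gap 0.0854 gf 0.0
cm in tool: [17.94  6.11 -0.66]
[(array([264.8, 170.6]), np.int32(133)), (array([355.4, 173.6]), np.int32(126)), (array([502. , 206.2]), np.int32(708)), (array([266. , 250.8]), np.int32(127)), (array([350.3, 253.6]), np.int32(122))]
[(array([353.4, 182.2]), np.int32(118)), (array([235. , 235.1]), np.int32(77)), (array([291.4, 289.1]), np.int32(99))]
[264.8 170.6] [85.2 87.7 44.6] 45.8
[264.8 170.6] [ 56.1  96.7 -38.1] 59.9
[355.4 173.6] [ 87.8 -85.2  43.1] -44.2
[355.4 173.6] [ 58.8 -91.2 -39.7] -57.2
[502.  206.2] [  45.6 -367.5   67.4] -82.9
[502.  206.2] [  13.  -397.9  -13.3] -88.1
[266.  250.8] [-47.   77.  120.9] 121.4
[266.  250.8] [-87.6  85.1  44.8] 135.8
[350.3 253.6] [-44.8 -82.3 119.6] -118.6
[350.3 253.6] [-85.3 -88.   43.4] -134.1
```

View pics/t2.png

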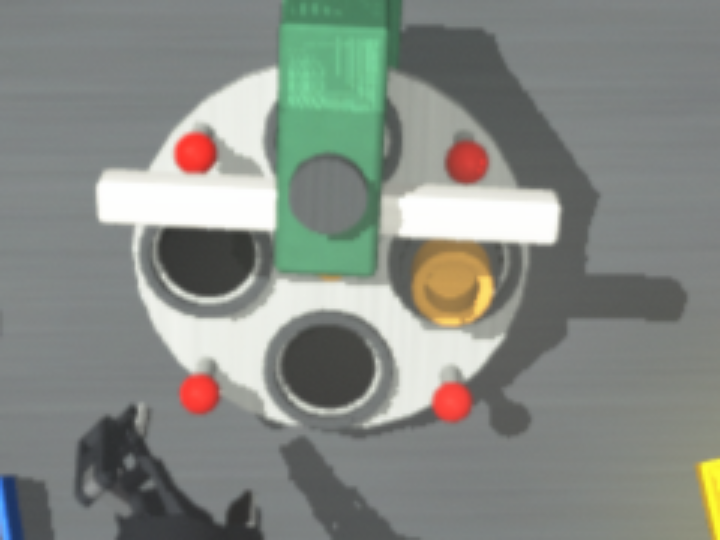

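The dial is home within about 0.8° (knobs at 45.8, −44.2, 135.8 and −134.1°) and the shell is at the right station. Next I untwist and move across in front of the lamp bar.

```bash
python3 -m handwheel '[{"x":0,"y":0,"z":0,"twist":-7,"fingers":1},{"x":0,"y":0,"z":0,"twist":-7,"fingers":1},{"x":0,"y":0,"z":0,"twist":-7,"fingers":1},{"x":0,"y":0,"z":0,"twist":-7,"fingers":1},{"x":0,"y":0,"z":0,"twist":-7,"fingers":1},{"x":0,"y":0,"z":0,"twist":-7,"fingers":1},{"x":0,"y":2.4,"z":-0.2,"twist":-1,"fingers":1},{"x":0,"y":2.4,"z":-0.2,"twist":0,"fingers":1},{"x":0,"y":2.4,"z":-0.2,"twist":0,"fingers":1},{"x":0,"y":2.4,"z":-0.2,"twist":0,"fingers":1},{"x":0,"y":2.4,"z":-0.2,"twist":0,"fingers":1},{"x":0,"y":2.4,"z":-0.2,"twist":0,"fingers":1},{"x":0,"y":2.4,"z":-0.2,"twist":0,"fingers":1},{"x":0,"y":0,"z":0,"twist":0,"fingers":1}]'; python3 -c "
from h import *
status([0,-85,110])"
```

```text
time: 14.47
ee_pos: [0.5065, 0.0073, 0.1637]
tool_rot: [-3.105, -0.569, -0.062]
contact_force: [-0.3, 0.3, 0.0]
finger_gap: 0.0856
gripper_force: 0.0
t 14.47 uyn mm [-88.2 -30.9 118.7] tool z in uyn [ 0.045  0.037 -0.998] tool y [ 0.001 -0.999 -0.037] q [-0.079  0.255  2.461  2.828  0.15  -1.275] F [-0.3  0.3  0. ] gap 0.0856 gf 0.0
cm in tool: [8.77 5.45 1.07]
```

```bash
python3 -m handwheel '[{"x":0,"y":1.5,"z":0,"twist":0,"fingers":1},{"x":0,"y":1.5,"z":0,"twist":0,"fingers":1},{"x":0,"y":1.3,"z":0,"twist":0,"fingers":1},{"x":1.2,"y":1.1,"z":0,"twist":0,"fingers":1},{"x":1.2,"y":0,"z":0,"twist":0,"fingers":1},{"x":1.2,"y":0,"z":0,"twist":0,"fingers":1},{"x":1.2,"y":0,"z":0,"twist":0,"fingers":1},{"x":1.2,"y":0,"z":0,"twist":0,"fingers":1},{"x":1.2,"y":0,"z":0,"twist":0,"fingers":1},{"x":1.2,"y":0,"z":0,"twist":0,"fingers":1},{"x":0,"y":0,"z":0,"twist":0,"fingers":1}]'
python3 - <<'E'
from h import *
status([0,-85,110])
cv2.imwrite("pics/w3.png",grab_frame("wrist")[:,:,::-1])
E
```

```text
time: 15.38
ee_pos: [0.5647, -0.0455, 0.2007]
tool_rot: [-3.099, -0.571, -0.065]
contact_force: [0.4, -0.7, 0.7]
finger_gap: 0.0854
gripper_force: 0.0
t 15.38 uyn mm [-16.6 -80.1 120.1] tool z in uyn [ 0.047  0.04  -0.998] tool y [-0.001 -0.999 -0.04 ] q [-0.214  0.236  2.302  1.235  0.13   0.212] F [ 0.4 -0.7  0.7] gap 0.0854 gf 0.0
cm in tool: [1.61 0.53 1.07]
```

View pics/w3.png

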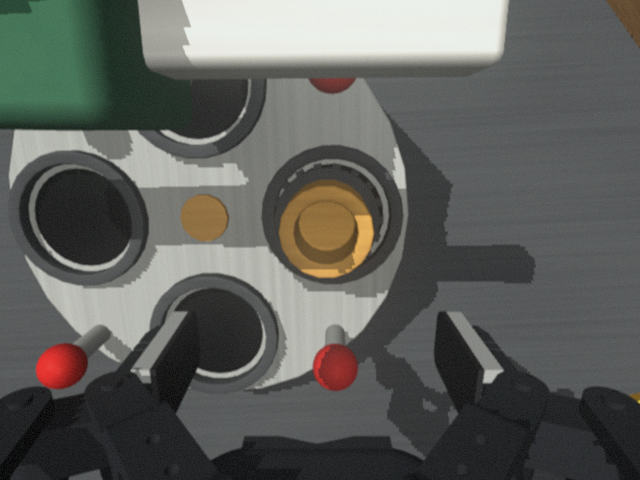

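Shell barrel seen at (327,228) in the wrist view, which agrees with the expected place. I'll centre on it and descend along the tool axis in two stages.

```bash
python3 -m handwheel '[{"x":0.6,"y":0.5,"z":0,"twist":0,"fingers":1},{"x":0.5,"y":0.4,"z":0.5,"twist":0,"fingers":1},{"x":0,"y":0,"z":1.2,"twist":0,"fingers":1},{"x":0,"y":0,"z":1.2,"twist":0,"fingers":1},{"x":0,"y":0,"z":1.2,"twist":0,"fingers":1},{"x":0,"y":0,"z":1.2,"twist":0,"fingers":1},{"x":0,"y":0,"z":0,"twist":0,"fingers":1}]'; python3 -c "
from h import *
status([0,-85,13])"
```

```text
time: 16.02
ee_pos: [0.5999, -0.0553, 0.1612]
tool_rot: [-3.099, -0.569, -0.068]
contact_force: [-0.7, 0.1, 0.2]
finger_gap: 0.0849
gripper_force: 0.0
t 16.02 uyn mm [ -5.4 -87.7  68. ] tool z in uyn [ 0.046  0.039 -0.998] tool y [-0.003 -0.999 -0.04 ] q [-0.218  0.359  2.264  1.882  0.13  -0.442] F [-0.7  0.1  0.2] gap 0.0849 gf 0.0
cm in tool: [ 0.29 -0.05  5.53]
```

```bash
python3 -m handwheel '[{"x":0.1,"y":0,"z":1.2,"twist":0,"fingers":1},{"x":0.1,"y":0,"z":1.2,"twist":0,"fingers":1},{"x":0.1,"y":0,"z":1.2,"twist":0,"fingers":1},{"x":0,"y":0,"z":1.2,"twist":0,"fingers":1},{"x":0,"y":0,"z":0.6,"twist":0,"fingers":1},{"x":0,"y":0,"z":0,"twist":0,"fingers":1}]'; python3 -c "
from h import *
status([0,-85,13])"
```

```text
time: 16.52
ee_pos: [0.6312, -0.0547, 0.1185]
tool_rot: [-3.099, -0.57, -0.066]
contact_force: [-0.4, -0.3, -0.9]
finger_gap: 0.085
gripper_force: 0.0
t 16.52 uyn mm [  0.3 -85.1  15.4] tool z in uyn [ 0.046  0.04  -0.998] tool y [-0.002 -0.999 -0.04 ] q [-0.202  0.477  2.227  2.383  0.168 -0.934] F [-0.4 -0.3 -0.9] gap 0.085 gf 0.0
cm in tool: [-0.04 -0.    0.24]
```

```bash
python3 -m handwheel '[{"x":0,"y":0,"z":0,"twist":0,"fingers":-0.2},{"x":0,"y":0,"z":0,"twist":0,"fingers":-0.2},{"x":0,"y":0,"z":0,"twist":0,"fingers":-0.2},{"x":0,"y":0,"z":0,"twist":0,"fingers":-0.2},{"x":0,"y":0,"z":0,"twist":0,"fingers":-0.2},{"x":0,"y":0,"z":0,"twist":0,"fingers":-0.2}]' 40; python3 -c "
from h import *
status([0,-85,13])"
```

```text
time: 17.02
ee_pos: [0.6311, -0.0548, 0.1206]
tool_rot: [-3.1, -0.572, -0.066]
contact_force: [-7.3, 1.5, 8.4]
finger_gap: 0.0524
gripper_force: 39.6
t 17.02 uyn mm [  1.3 -85.3  17.3] tool z in uyn [ 0.049  0.04  -0.998] tool y [-0.001 -0.999 -0.04 ] q [-0.202  0.473  2.228  2.381  0.168 -0.933] F [-7.3  1.5  8.4] gap 0.0524 gf 39.59546196874726
cm in tool: [-0.15 -0.01  0.42]
```

```bash
python3 -m handwheel '[{"x":0.02,"y":-0.02,"z":-0.5,"twist":0,"fingers":-0.2},{"x":0.03,"y":-0.02,"z":-0.6,"twist":0,"fingers":-0.2},{"x":0.05,"y":-0.04,"z":-1,"twist":0,"fingers":-0.2},{"x":0.05,"y":-0.04,"z":-1,"twist":0,"fingers":-0.2},{"x":0.05,"y":-0.04,"z":-1,"twist":0,"fingers":-0.2},{"x":0.05,"y":-0.04,"z":-1,"twist":0,"fingers":-0.2},{"x":0.05,"y":-0.04,"z":-1,"twist":0,"fingers":-0.2},{"x":0.05,"y":-0.04,"z":-1,"twist":0,"fingers":-0.2},{"x":0.05,"y":-0.04,"z":-1,"twist":0,"fingers":-0.2},{"x":0,"y":0,"z":0,"twist":0,"fingers":-0.2},{"x":0,"y":0,"z":0,"twist":0,"fingers":-0.2}]'
python3 - <<'E'
from h import *
status([-100,-120,120])
cv2.imwrite("pics/w4.png",grab_frame("wrist")[:,:,::-1])
E
```

```text
time: 17.93
ee_pos: [0.5912, -0.0525, 0.1909]
tool_rot: [-3.1, -0.573, -0.065]
contact_force: [0.3, 0.5, -1.4]
finger_gap: 0.0521
gripper_force: 42.8
t 17.93 uyn mm [  1.8 -85.4  98.2] tool z in uyn [ 0.05   0.04  -0.998] tool y [-0.001 -0.999 -0.04 ] q [-0.217  0.289  2.259  1.322  0.127  0.122] F [ 0.3  0.5 -1.4] gap 0.0521 gf 42.80610635024004
cm in tool: [-10.05   3.38  -2.82]
```

View pics/w4.png

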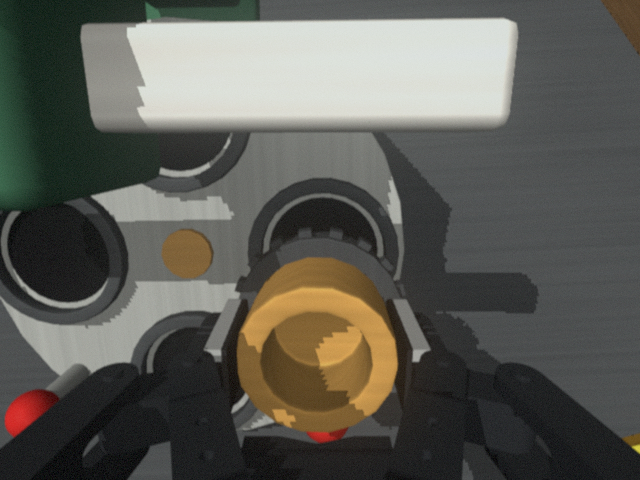

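The shell is held with its barrel upright in the pads, clear of the die, and the dial has not moved. I'll back out from under the bar, then go up.

```bash
python3 -m handwheel '[{"x":-2,"y":0,"z":0,"twist":0,"fingers":-0.2},{"x":-2,"y":0,"z":0,"twist":0,"fingers":-0.2},{"x":-2,"y":0,"z":0,"twist":0,"fingers":-0.2},{"x":-2,"y":0,"z":-0.5,"twist":0,"fingers":-0.2},{"x":-1,"y":0,"z":-1.5,"twist":0,"fingers":-0.2},{"x":0,"y":0,"z":-2,"twist":0,"fingers":-0.2},{"x":1,"y":0,"z":-2,"twist":0,"fingers":-0.2},{"x":1,"y":0,"z":-2,"twist":0,"fingers":-0.2},{"x":1,"y":0,"z":-2,"twist":0,"fingers":-0.2},{"x":1.2,"y":0,"z":-2,"twist":0,"fingers":-0.2},{"x":1.2,"y":0,"z":-2,"twist":0,"fingers":-0.2},{"x":1.2,"y":0,"z":-2,"twist":0,"fingers":-0.2},{"x":1.2,"y":0,"z":-2,"twist":0,"fingers":-0.2},{"x":1.2,"y":0,"z":-2,"twist":0,"fingers":-0.2},{"x":0,"y":0,"z":0,"twist":0,"fingers":-0.2}]'; python3 -c "
from h import *
status([0,-85,13])"
```

```text
time: 19.23
ee_pos: [0.5301, -0.0462, 0.3129]
tool_rot: [-3.07, -0.587, -0.065]
contact_force: [1.9, 0.7, 0.1]
finger_gap: 0.0523
gripper_force: 42.8
t 19.23 uyn mm [  9.7 -82.9 234.5] tool z in uyn [ 0.063  0.07  -0.996] tool y [ 0.002 -0.998 -0.07 ] q [-0.274 -0.015  2.229  0.487  0.407  0.941] F [1.9 0.7 0.1] gap 0.0523 gf 42.768190998540376
cm in tool: [-2.36  1.77 21.97]
```

```bash
python3 -m handwheel '[{"x":-1.2,"y":0,"z":-3,"twist":0,"fingers":-0.2},{"x":-1.2,"y":0,"z":-3,"twist":0,"fingers":-0.2},{"x":-1.2,"y":0,"z":-3,"twist":0,"fingers":-0.2},{"x":-2.9,"y":0,"z":-1.9,"twist":0,"fingers":-0.2},{"x":-2.9,"y":0,"z":-1.9,"twist":0,"fingers":-0.2},{"x":-2.9,"y":0,"z":-1.9,"twist":0,"fingers":-0.2},{"x":-2.9,"y":0,"z":-1.9,"twist":0,"fingers":-0.2},{"x":-2.9,"y":0,"z":-1.9,"twist":0,"fingers":-0.2},{"x":-2.9,"y":0,"z":-1.9,"twist":0,"fingers":-0.2},{"x":-2.9,"y":0,"z":-1.9,"twist":0,"fingers":-0.2},{"x":-2.9,"y":0,"z":-1.9,"twist":0,"fingers":-0.2},{"x":0,"y":0,"z":0,"twist":0,"fingers":-0.2}]'; python3 -c "
from h import *
status()"
```

```text
time: 20.23
ee_pos: [0.2607, -0.0523, 0.3614]
tool_rot: [-3.071, -0.564, -0.073]
contact_force: [0.6, 0.1, -2.9]
finger_gap: 0.0516
gripper_force: 43.7
t 20.23 uyn mm [-198.7 -105.6  410.7] tool z in uyn [ 0.041  0.065 -0.997] tool y [-0.007 -0.998 -0.065] q [-1.159 -0.612  2.409  0.574  1.192  0.288] F [ 0.6  0.1 -2.9] gap 0.0516 gf 43.67620108811934
```

Run:
```python
import numpy as np
from scipy.optimize import least_squares
D=[(.481,1.597,1.065,.185,-.623,.231),(.122,1.572,1.447,.5041,-.0846,.451),(.982,.238,1.821,.9579,-.108,.4019),(1.024,.236,1.611,1.0384,-.1062,.3745),(.831,.674,1.378,.9776,-.1032,.357),(.951,.235,1.447,1.0879,-.1003,.4763),(.548,.799,1.236,.9463,-.0871,.5788)]
D=np.array(D);r=np.sqrt(D[:,3]**2+D[:,4]**2-.03**2);z=D[:,5]
def f(p,q2,q3,q5):
    a,d,L1,fx,fz,Lt=p;A=q2+q3;S=A+q5
    return a+L1*np.sin(q2)+fx*np.sin(A)+fz*np.cos(A)+Lt*np.sin(S), d+L1*np.cos(q2)+fx*np.cos(A)-fz*np.sin(A)+Lt*np.cos(S)
s=least_squares(lambda p:np.r_[f(p,*D[:,:3].T)[0]-r,f(p,*D[:,:3].T)[1]-z],[0,.4,.4,.4,0,.25])
print(s.x.round(4),abs(s.fun).max())
for q2 in(-.8,-.6,-.4,-.2,0):
  print(q2,[(sm,np.round(f(s.x,q2,2.65,sm-q2-2.65),3).tolist(),round(sm-q2-2.65,2)) for sm in(2.6,2.87,3.14)])
```

```text
[0.0006 0.3181 0.5972 0.4445 0.0329 0.3721] 0.0005461256484175503
-0.8 [(2.6, [0.182, 0.261], 0.75), (2.87, [0.09, 0.222], 1.02), (3.14, [-0.009, 0.208], 1.29)]
-0.6 [(2.6, [0.235, 0.258], 0.55), (2.87, [0.143, 0.218], 0.82), (3.14, [0.043, 0.205], 1.09)]
-0.4 [(2.6, [0.285, 0.244], 0.35), (2.87, [0.193, 0.205], 0.62), (3.14, [0.094, 0.191], 0.89)]
-0.2 [(2.6, [0.332, 0.221], 0.15), (2.87, [0.24, 0.181], 0.42), (3.14, [0.141, 0.168], 0.69)]
0 [(2.6, [0.373, 0.189], -0.05), (2.87, [0.281, 0.149], 0.22), (3.14, [0.182, 0.136], 0.49)]
```

The inner limit lies too near the base, so the tool stays tilted. Instead I'll set the shell's lower flange edge on the tray floor and let it pivot upright about the pad line, which is horizontal, as I press down gently.

```bash
cat >> h.py <<'E'
def wstat(tgt=None,dirs=True):
    s=read_state();R=Ro.from_euler('xyz',s["tool_rot"]).as_matrix()
    print("t",round(s["time"],2),"p",s["ee_pos"].round(4),"toolz",R[:,2].round(3),"tooly",R[:,1].round(3),"q",s["joint_pos"].round(3),"F",s["contact_force"].round(1),"gap",round(s["finger_gap"],4),"gf",round(s["gripper_force"],1))
    if tgt is not None: print("cm in tool:",(R.T@(np.array(tgt)-s["ee_pos"])*100).round(2))
    if dirs: print("world x,y,down in tool:",R[0].round(2),R[1].round(2),(-R[2]).round(2))
E
python3 -c "
from h import *
wstat([.439,-.327,.12])"
```

```text
t 20.23 p [ 0.2607 -0.0523  0.3614] toolz [ 0.537  0.032 -0.843] tooly [-0.035 -0.998 -0.06 ] q [-1.159 -0.612  2.409  0.574  1.192  0.288] F [ 0.6  0.1 -2.9] gap 0.0516 gf 43.7
cm in tool: [ 3.81 28.22 29.06]
world x,y,down in tool: [ 0.84 -0.04  0.54] [-0.06 -1.    0.03] [-0.53  0.06  0.84]
```

```bash
python3 -m handwheel '[{"x":1,"y":1.5,"z":1,"twist":0,"fingers":-0.2},{"x":1,"y":1.5,"z":1,"twist":0,"fingers":-0.2},{"x":1,"y":2.2,"z":1,"twist":0,"fingers":-0.2},{"x":1,"y":2.2,"z":1,"twist":0,"fingers":-0.2},{"x":1,"y":2.2,"z":1,"twist":0,"fingers":-0.2},{"x":1,"y":2.2,"z":1.5,"twist":0,"fingers":-0.2},{"x":0,"y":2.2,"z":1.5,"twist":0,"fingers":-0.2},{"x":0,"y":2.2,"z":1.5,"twist":0,"fingers":-0.2},{"x":0,"y":2.2,"z":1.5,"twist":0,"fingers":-0.2},{"x":0,"y":2.2,"z":1.5,"twist":0,"fingers":-0.2},{"x":0,"y":2.2,"z":1.5,"twist":0,"fingers":-0.2},{"x":0,"y":2.2,"z":1.5,"twist":0,"fingers":-0.2},{"x":0,"y":0,"z":0,"twist":0,"fingers":-0.2}]'; python3 -c "
from h import *
wstat([.439,-.327,.12])"
```

```text
time: 21.32
ee_pos: [0.3881, -0.3016, 0.2439]
tool_rot: [-3.07, -0.559, -0.071]
contact_force: [-0.9, 0.9, -2.7]
finger_gap: 0.0522
gripper_force: 43.6
t 21.32 p [ 0.3881 -0.3016  0.2439] toolz [ 0.533  0.034 -0.845] tooly [-0.033 -0.998 -0.061] q [-1.11   0.15   2.249  0.865  0.704 -0.155] F [-0.9  0.9 -2.7] gap 0.0522 gf 43.6
cm in tool: [-2.11  3.12 13.1 ]
world x,y,down in tool: [ 0.85 -0.03  0.53] [-0.06 -1.    0.03] [-0.53  0.06  0.85]
```

```bash
python3 -m handwheel '[{"x":-0.26,"y":0.39,"z":1.64,"twist":0,"fingers":-0.2},{"x":-0.26,"y":0.39,"z":1.64,"twist":0,"fingers":-0.2},{"x":-0.26,"y":0.39,"z":1.64,"twist":0,"fingers":-0.2},{"x":-0.26,"y":0.39,"z":1.64,"twist":0,"fingers":-0.2},{"x":-0.26,"y":0.39,"z":1.64,"twist":0,"fingers":-0.2},{"x":-0.26,"y":0.39,"z":1.64,"twist":0,"fingers":-0.2},{"x":-0.26,"y":0.39,"z":1.64,"twist":0,"fingers":-0.2},{"x":-0.26,"y":0.39,"z":1.64,"twist":0,"fingers":-0.2},{"x":0,"y":0,"z":0,"twist":0,"fingers":-0.2},{"x":0,"y":0,"z":0,"twist":0,"fingers":-0.2}]' 30
python3 - <<'E'
from h import *
wstat([.439,-.327,.04])
cv2.imwrite("pics/s3.png",cv2.resize(grab_frame("side")[150:300,320:520,::-1],None,fx=4,fy=4))
E
```

```text
time: 22.15
ee_pos: [0.4374, -0.3231, 0.1218]
tool_rot: [-3.069, -0.558, -0.07]
contact_force: [-0.2, 0.6, -2.0]
finger_gap: 0.0523
gripper_force: 43.6
t 22.15 p [ 0.4374 -0.3231  0.1218] toolz [ 0.531  0.036 -0.846] tooly [-0.031 -0.998 -0.062] q [-1.025  0.449  2.269  1.315  0.511 -0.613] F [-0.2  0.6 -2. ] gap 0.0523 gf 43.6
cm in tool: [-4.17  0.89  6.99]
world x,y,down in tool: [ 0.85 -0.03  0.53] [-0.06 -1.    0.04] [-0.53  0.06  0.85]
```

View pics/s3.png

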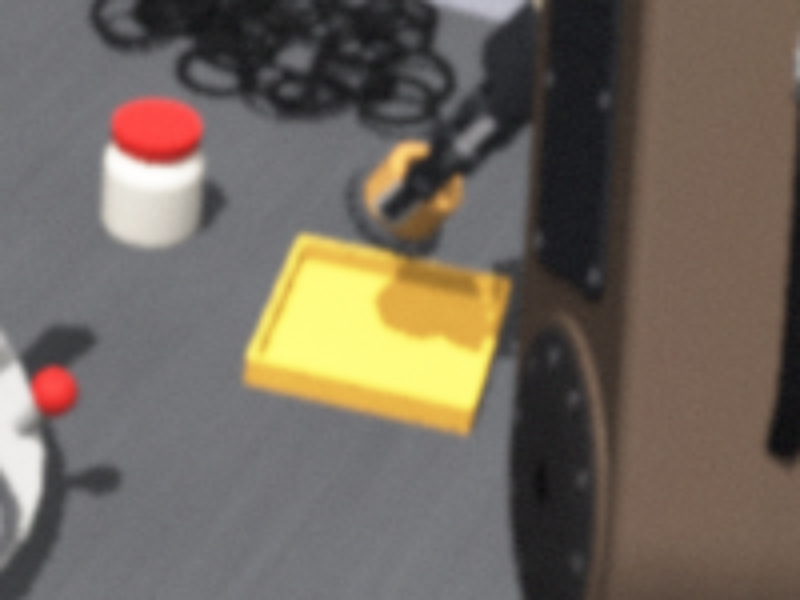

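The shell hangs in the grip above the tray, tilted as expected. I'll lower it to just above floor contact.

```bash
python3 -m handwheel '[{"x":-0.53,"y":0.1,"z":0.85,"twist":0,"fingers":-0.2},{"x":-0.53,"y":0.1,"z":0.85,"twist":0,"fingers":-0.2},{"x":-0.53,"y":0.1,"z":0.85,"twist":0,"fingers":-0.2},{"x":-0.53,"y":0.1,"z":0.85,"twist":0,"fingers":-0.2},{"x":-0.53,"y":0.1,"z":0.85,"twist":0,"fingers":-0.2},{"x":-0.53,"y":0.1,"z":0.85,"twist":0,"fingers":-0.2},{"x":-0.53,"y":0.06,"z":0.85,"twist":0,"fingers":-0.2},{"x":-0.26,"y":0.03,"z":0.43,"twist":0,"fingers":-0.2},{"x":0,"y":0,"z":0,"twist":0,"fingers":-0.2},{"x":0,"y":0,"z":0,"twist":0,"fingers":-0.2}]' 25; python3 -c "
from h import *
wstat([.439,-.327,.04])"
```

```text
time: 23.03
ee_pos: [0.4372, -0.327, 0.0483]
tool_rot: [-3.071, -0.56, -0.07]
contact_force: [-1.9, 0.0, -2.0]
finger_gap: 0.0523
gripper_force: 43.6
t 23.03 p [ 0.4372 -0.327   0.0483] toolz [ 0.533  0.033 -0.845] tooly [-0.032 -0.998 -0.059] q [-1.03   0.62   2.297  1.68   0.497 -1.033] F [-1.9  0.  -2. ] gap 0.0523 gf 43.6
cm in tool: [-0.29  0.04  0.79]
world x,y,down in tool: [ 0.85 -0.03  0.53] [-0.06 -1.    0.03] [-0.53  0.06  0.85]
```

Now down 1 cm in 2.5 mm rows until the force shows contact.

```bash
python3 -m handwheel '[{"x":-0.13,"y":0.01,"z":0.21,"twist":0,"fingers":-0.2},{"x":-0.13,"y":0.01,"z":0.21,"twist":0,"fingers":-0.2},{"x":-0.13,"y":0.01,"z":0.21,"twist":0,"fingers":-0.2},{"x":0,"y":0,"z":0,"twist":0,"fingers":-0.2}]'; python3 -m handwheel '[{"x":-0.13,"y":0.01,"z":0.21,"twist":0,"fingers":-0.2},{"x":-0.13,"y":0.01,"z":0.21,"twist":0,"fingers":-0.2},{"x":0,"y":0,"z":0,"twist":0,"fingers":-0.2}]'; python3 -c "
from h import *
wstat()"
```

```text
time: 23.37
ee_pos: [0.437, -0.3268, 0.04]
tool_rot: [-3.071, -0.559, -0.07]
contact_force: [-0.6, -0.1, -2.5]
finger_gap: 0.0523
gripper_force: 43.7
time: 23.62
ee_pos: [0.438, -0.3268, 0.0358]
tool_rot: [-3.071, -0.562, -0.069]
contact_force: [-0.5, 1.2, 14.9]
finger_gap: 0.0522
gripper_force: 44.7
t 23.62 p [ 0.438  -0.3268  0.0358] toolz [ 0.535  0.034 -0.844] tooly [-0.032 -0.998 -0.06 ] q [-1.03   0.651  2.3    1.742  0.504 -1.103] F [-0.5  1.2 14.9] gap 0.0522 gf 44.7
world x,y,down in tool: [ 0.84 -0.03  0.53] [-0.06 -1.    0.03] [-0.53  0.06  0.84]
```

```bash
python3 -m handwheel '[{"x":0.17,"y":0,"z":0.23,"twist":0,"fingers":-0.2},{"x":0.17,"y":0,"z":0.23,"twist":0,"fingers":-0.2},{"x":0.17,"y":0,"z":0.23,"twist":0,"fingers":-0.2},{"x":0,"y":0,"z":0,"twist":0,"fingers":-0.2}]' 20; python3 -c "
from h import *
wstat(None,False)"
```

```text
time: 23.95
ee_pos: [0.4458, -0.3274, 0.0325]
tool_rot: [-3.072, -0.561, -0.069]
contact_force: [-0.9, -2.6, 8.2]
finger_gap: 0.0522
gripper_force: 36.0
t 23.95 p [ 0.4458 -0.3274  0.0325] toolz [ 0.534  0.033 -0.845] tooly [-0.032 -0.998 -0.059] q [-1.013  0.66   2.289  1.756  0.499 -1.101] F [-0.9 -2.6  8.2] gap 0.0522 gf 36.0
```

```bash
python3 -m handwheel '[{"x":0.14,"y":0,"z":0.26,"twist":0,"fingers":-0.2},{"x":0.14,"y":0,"z":0.26,"twist":0,"fingers":-0.2},{"x":0.14,"y":0,"z":0.26,"twist":0,"fingers":-0.2},{"x":0,"y":0,"z":0,"twist":0,"fingers":-0.2}]' 20; python3 -m handwheel '[{"x":0.09,"y":0,"z":0.28,"twist":0,"fingers":-0.2},{"x":0.09,"y":0,"z":0.28,"twist":0,"fingers":-0.2},{"x":0,"y":0,"z":0,"twist":0,"fingers":-0.2}]'
python3 - <<'E'
from h import *
wstat(None,False)
w=grab_frame("wrist");s=cv2.resize(grab_frame("side")[180:260,370:480],None,fx=5,fy=5)
cv2.imwrite("pics/m5.png",np.vstack([cv2.resize(w[200:],(550,240)),s[:340]])[:,:,::-1])
E
```

```text
time: 24.28
ee_pos: [0.4534, -0.3274, 0.0279]
tool_rot: [-3.072, -0.56, -0.069]
contact_force: [-1.3, -3.2, 7.9]
finger_gap: 0.0522
gripper_force: 37.0
time: 24.53
ee_pos: [0.458, -0.3273, 0.0243]
tool_rot: [-3.072, -0.561, -0.07]
contact_force: [-1.1, -2.3, 10.1]
finger_gap: 0.0519
gripper_force: 38.1
t 24.53 p [ 0.458  -0.3273  0.0243] toolz [ 0.534  0.033 -0.845] tooly [-0.032 -0.998 -0.059] q [-0.989  0.681  2.274  1.793  0.496 -1.116] F [-1.1 -2.3 10.1] gap 0.0519 gf 38.1
```

View pics/m5.png

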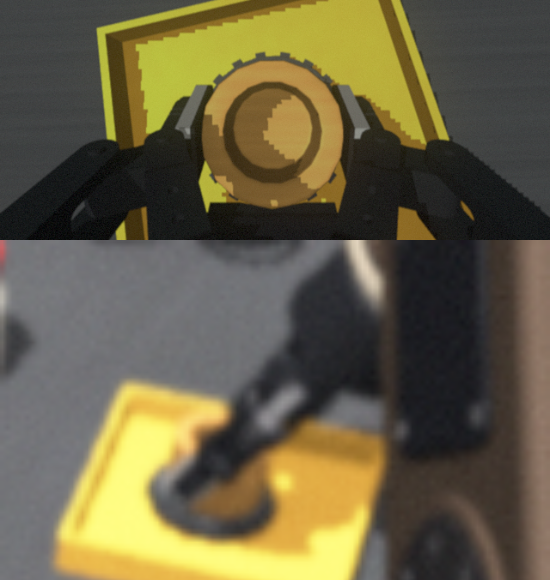

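The shell has pivoted in the pads as planned and is nearly flat on the tray floor. One more small press, watching for the force to rise.

```bash
python3 -m handwheel '[{"x":0.05,"y":0,"z":0.2,"twist":0,"fingers":-0.2},{"x":0,"y":0,"z":0,"twist":0,"fingers":-0.2}]'; python3 -m handwheel '[{"x":-0.05,"y":0,"z":0.1,"twist":0,"fingers":-0.2},{"x":0,"y":0,"z":0,"twist":0,"fingers":-0.2}]'
```

```text
time: 24.8
ee_pos: [0.4595, -0.3273, 0.0232]
tool_rot: [-3.072, -0.561, -0.069]
contact_force: [-3.8, 0.3, 15.9]
finger_gap: 0.052
gripper_force: 39.9
time: 24.97
ee_pos: [0.4599, -0.327, 0.0227]
tool_rot: [-3.072, -0.563, -0.069]
contact_force: [-4.6, 3.0, 24.9]
finger_gap: 0.0524
gripper_force: 45.4
```

```bash
python3 -m handwheel '[{"x":0.05,"y":0,"z":-0.1,"twist":0,"fingers":0.24},{"x":0,"y":0,"z":0,"twist":0,"fingers":0.27},{"x":0,"y":0,"z":0,"twist":0,"fingers":0.3},{"x":0,"y":0,"z":0,"twist":0,"fingers":0.4},{"x":0,"y":0,"z":0,"twist":0,"fingers":0.6},{"x":0,"y":0,"z":0,"twist":0,"fingers":0.7},{"x":0,"y":0,"z":0,"twist":0,"fingers":0.7},{"x":0,"y":0,"z":0,"twist":0,"fingers":0.7}]'; python3 -c "
from h import *
wstat(None,False)"
```

```text
time: 25.63
ee_pos: [0.4588, -0.3267, 0.0224]
tool_rot: [-3.071, -0.559, -0.07]
contact_force: [0.4, 0.3, -1.3]
finger_gap: 0.0726
gripper_force: 0.0
t 25.63 p [ 0.4588 -0.3267  0.0224] toolz [ 0.533  0.034 -0.846] tooly [-0.032 -0.998 -0.06 ] q [-0.986  0.685  2.273  1.798  0.495 -1.118] F [ 0.4  0.3 -1.3] gap 0.0726 gf 0.0
```

```bash
python3 -m handwheel '[{"x":0,"y":0,"z":-0.6,"twist":0,"fingers":0.7},{"x":0,"y":0,"z":-1,"twist":0,"fingers":0.7},{"x":0,"y":0,"z":-1.5,"twist":0,"fingers":0.7},{"x":0,"y":0,"z":-2,"twist":0,"fingers":0.7},{"x":0,"y":0,"z":-2,"twist":0,"fingers":0.7},{"x":0,"y":0,"z":-2.5,"twist":0,"fingers":0.7},{"x":0,"y":0,"z":-2.5,"twist":0,"fingers":0.7},{"x":0,"y":0,"z":-2.5,"twist":0,"fingers":0.7},{"x":0,"y":0,"z":0,"twist":0,"fingers":0.7},{"x":0,"y":0,"z":0,"twist":0,"fingers":0.7}]'
python3 - <<'E'
from h import *
wstat(None,False)
T=grab_frame("top");w=grab_frame("wrist");s=grab_frame("side")
m,b=blobs(T,(0,150,90),(6,255,255));print(b)
cv2.imwrite("pics/fin.png",np.vstack([np.hstack([cv2.resize(T[150:350,220:540],(400,250)),cv2.resize(w,(333,250))]),np.hstack([cv2.resize(s[180:280,360:480],(360,300)),cv2.resize(s[130:350,200:460],(373,300))])])[:,:,::-1])
E
```

```text
time: 26.47
ee_pos: [0.3806, -0.3325, 0.1472]
tool_rot: [-3.074, -0.56, -0.069]
contact_force: [-0.1, 0.6, -0.7]
finger_gap: 0.0727
gripper_force: 0.0
t 26.47 p [ 0.3806 -0.3325  0.1472] toolz [ 0.534  0.031 -0.845] tooly [-0.033 -0.998 -0.057] q [-1.161  0.373  2.303  1.167  0.577 -0.582] F [-0.1  0.6 -0.7] gap 0.0727 gf 0.0
[(array([264.8, 170.6]), np.int32(133)), (array([355.3, 173.6]), np.int32(127)), (array([502. , 206.2]), np.int32(709)), (array([266. , 250.8]), np.int32(128)), (array([350.3, 253.6]), np.int32(122))]
```

View pics/fin.png

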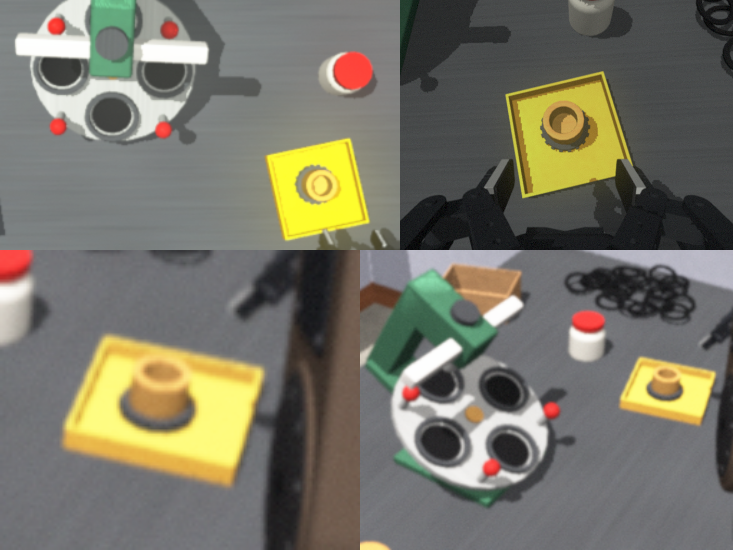

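The shell stands upright near the middle of the tray, the knob pixels match the earlier home reading, and the gripper is clear of everything. I'm handing in.

```bash
python3 -c "
from plant import *
print(hand_in())"
```

```text
the job is handed in; nothing more can be done
None
```

The job is handed in, with no verdict returned: the dial is clicked home one station towards the tray (within about 1° by camera), the shell stands upright near the middle of the tray floor, and the gripper touches nothing.

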